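Fit the roller keeper of a dough sheeter and lock it

ROBOT

A 6-joint arm with a two-finger parallel gripper is mounted at the origin on a cart in front of the work surface, level with it; the furniture and walls round the work are solid. World frame = base frame: x ahead of the robot, y to its left, z up, the work surface at z = 0. Lengths are in m, angles in rad, forces in N, time in s.
With the tool pointing down it reaches from about 0.35 to 0.975 m from the base axis. Payload 4.9 kg.
Tool frame: the origin (TCP) lies on the front face of the gripper's body, between the roots of the fingers; the fingertips stand 73 mm ahead of it and the grasp point (between the pads) lies 54 mm ahead of it (tip_extent is the distance from the TCP to the fingertips, in m); y points along the fingers, x is the direction in which the jaws open and shut, and the axes are right-handed (so a half turn about y gives the same grasp; the last joint's range is limited). The gripper opens to 85 mm and grips with 20 to 120 N. Pads are 22 mm wide; open, the fingers measure 114 mm over their backs; the gripper's body (76 mm by 85 mm) begins 54 mm behind the grasp point. The pads swing forward as they close: fully open they stand 13 mm farther back than shut.
Start: joints at [-1.256, 0.053, 1.613, -0, 1.476, -0.119], TCP at [0.263, -0.567, 0.304] pointing down, gripper open.
Joint ranges: [-3.01, 3.01], [-1.01, 2.22], [0.06, 2.58], [-1.02, 4.17], [0.09, 2.62], [-3.14, 3.14]. Speed limits (rad/s): [2.57, 2.57, 3.14, 3.14, 3.14, 3.14].

INTERFACE

Orientations are given as a unit quaternion [w, x, y, z].
In Python, from plant import state, grab_frame, camera_info, job_done, tip_extent gives the robot as it stands.
- The arm moves only by the tool carry_out, never from a script. Its argument "rows" is a list that holds one entry, the list of rows, each a list of 7 numbers: the turn, a rotation vector about the world's x, y, z as a fraction of full scale, then the shift along the world's x, y, z as a fraction of full scale, then the finger opening in mm, from 0 to 85.4. A call has 1 to 5 rows; each row shifts and turns the commanded pose from where the row before left it; what a row does not reach is not made up. Full scale, the value 1, is 40 mm for a shift and 4 degrees for a turn. A row lasts 1/10 s, in which the tool goes at most 50 mm and 8.59 degrees, less where a joint would pass 70% of its speed; a pose out of reach is approached as far as the arm can. A call with a number of a shift or a turn outside -1 to 1 is refused whole. A call with a gripper value outside its range is refused whole. The fingers move at their own pace and stop on an object; the grip force is fixed at half the most. Time passes only in rows, so rows that do not move let the fingers close. It gives the time, the measured TCP pose, the force and the opening at its end, in the units of the state.
- state(): the state, without advancing time (a new reading comes with each control period).
- grab_frame(name): name is "scene" or "side" or "wrist"; returns the picture (400x640x3 uint8, blue, green, red); there is no depth.
- camera_info(name): a dict with "intrinsics" (3x3 intrinsics, pixels), "xyz" and "rotation" of the camera in the world; the wrist camera has in their place "tool_from_camera" (4x4, takes a point from camera to tool coordinates, whose origin is the TCP and whose axes are the tool frame's). Camera axes: x right, y down, z forward; pixel columns grow to the right and rows downward; lengths in m; the calibration is good to about 2 mm. A picture is of the moment at which its call begins: read the wrist's pose just before it. camera_info takes no time and is no camera call.
- job_done(): hands the job in, once; it reports no verdict.
The state is a dict: "time": time; "joint_pos": joint angles; "joint_vel": joint speeds; "joint_efforts": joint torques, N m; "tool_pos": TCP position; "tool_rot": TCP orientation; "contact_force": force on the tool from outside, world axes, zero at the start; "ft_torque": the same for the moment, N m; "gripper_width": opening from 0.0 (shut) to 1.0 (fully open).
Only numpy, scipy, OpenCV 4.12 (cv2) and the standard library are available. Lean on these libraries where they do the work, as an engineer would, in place of code of your own. Each camera call takes 0.05 s, during which the arm holds its last target.

TASK

The dough sheeter has been washed and its roller lies back in place: take the loose U-shaped keeper with the red grip out of the wooden block, pass its two legs down either side of the shaft end into the two holes of the open left bearing, and press it gently until its collars sit fully home on the flange. Then push the yellow lock slide at the front of that bearing all the way to the back, so that it locks both legs, and let go. Press no harder than about two kilograms anywhere, as the bearing and slide bend, and leave the other things on the worktop where they stand.

Things in the scene. Friction and masses are not known exactly. Their poses are not given: they have to be found in the camera images.
- keeper_grip (a point): Centre of the red moulded grip on the crown of the loose U-shaped keeper; 46 mm long along its x, 16 mm thick along its y, 36 mm high. z up. The two legs (12 mm steel, 48 mm apart along x) point down: collar undersides 66 mm and tapered tips 112 mm below this point. Same when turned half round. Starts 118 mm above the worktop; lift it 52 mm to clear its block.
- keeper: The keeper as a whole, 0.2 to 0.34 kg; origin midway between the undersides of the two brass collars on its legs, axes as at the grip. Below the collars each leg is 12 mm thick, narrowing from 10 mm down to a 6 mm neck at 20 to 24 mm down; below that 12 mm again, and the last 14 mm taper from 12 to 5 mm.
- block: Beech block, fixed, 110 (x) x 84 (y) x 52 mm, origin under its middle. Two pairs of holes; the keeper's legs stand in one pair, collars on the top face.
- bearing (a point): Open left bearing of the dough sheeter: midway between its two leg holes (14 mm wide, 24 mm either side along x, through a 14 mm thick flange), level with the flange's top at the lowest roller setting, 75 mm up. x from sheeter front to back, y left along the shaft, z up. Shaft end with brass bush: 28 mm thick, axis 22 mm above flange; 36 mm roller begins 30 mm to the right.
- sheeter: Dough sheeter, fixed; origin under its middle, axes as at the bearing, 80 mm from it. Its flange, shaft, roller and lock slide stand together 0 to 16 mm HIGHER than stated, as the thickness dial was left: not measured, to be felt. A sprung rubber button in each hole grips the legs, up to 12 N in all, while they pass: the keeper does not drop home by itself; home, the collars meet the flange and resist firmly.
- lock (a joint): Yellow keyhole slide under the open bearing's flange: 0 = out to the front (unlocked), 0.014 m = pushed to the back against its stop (locked). Slides along the bearing's x against about 2 N, stays where left. Passes only with the keeper's collars within 2 mm of the flange; otherwise jams on the legs after 3 to 4 mm.
- tab_start (a point): Fixed mark where the middle of the front face of the lock slide's upright tab is when unlocked (at the lowest roller setting). Tab: yellow, 26 mm wide (y), 6 mm thick (x), 46 mm tall; this point is 23 mm below its top. Push it along the bearing's +x, 14 mm. Axes as at the bearing.
- timer: Bystander: white wind-up kitchen timer, 58 mm across, 42 mm high; origin at its underside.
- ramekin: Bystander: small white glazed dish, 66 mm across, 34 mm high; origin at its underside.
- jar_brown: Bystander: square glass spice jar with light brown filling and grey cap, 46x46x96 mm; origin at its underside.
- jar_green: Bystander: square glass spice jar with dark green filling and grey cap, 46x46x96 mm; origin at its underside.
- strainer: Bystander: round steel sink strainer, 84 mm across, 21 mm high; origin at its underside.
- glass: Bystander: clear drinking glass, 81 mm across, 92 mm high; origin at its underside.
There are look-alikes about, which are no part of the job. There is more than one size of the keeper; the one meant has the size given above.

How it is judged:
By the outcome, as a careful person would: the job done as asked, in the order asked, and still so for the second after the job is handed in, with the robot touching nothing.
It also fails if it takes over 56 s, if anything falls off the work surface, if the arm or the gripper's body presses on something with over 40 N, if the wrist force passes 120 N, or if a joint passes its speed limit or range.

## Working session

There is one attempt and no reset: what is moved stays moved. The work goes in short steps, Python scripts to look and compute and a tool call to move; the robot and the scene stay as the last step left them, time stands still between calls to the robot, and variables do not carry over. Pictures are saved under pics/ and viewed, and the job is handed in when it is done.

Besides the shell and the picture viewer there is one more tool, called after ">>>" as name(argument=value, ...) on one line, values as JSON. carry_out: Moves the arm, as the interface text tells. Shift numbers are shares of 40 mm and turn numbers shares of 4 degrees, none past 1 either way. Its arguments: {"type":"object","properties":{"rows":{"type":"array"}},"required":["rows"]}

```bash
mkdir -p pics; ls
cat > h.py <<'E'
import numpy as np, cv2
from plant import state, grab_frame, camera_info, job_done, tip_extent
from scipy.spatial.transform import Rotation as R
def snap(n,f):
    s=state(); im=grab_frame(n); cv2.imwrite(f'pics/{f}.png',im); return s,im
E
python3 - <<'E'
from h import *
for n in ['scene','side','wrist']:
    s,im=snap(n,n+'0'); print(n,camera_info(n))
print(s, tip_extent)
E
```

```text
pics
scene {'intrinsics': array([[504.94599841,   0.        , 313.76158967],
       [  0.        , 504.94599841, 205.77584763],
       [  0.        ,   0.        ,   1.        ]]), 'xyz': array([-0.04544862,  0.66836766,  0.67251728]), 'rotation': array([ 0.19217431, -0.35048424,  0.80333234, -0.44146007])}
side {'intrinsics': array([[419.82391889,   0.        , 326.84911434],
       [  0.        , 419.82391889, 204.47854278],
       [  0.        ,   0.        ,   1.        ]]), 'xyz': array([ 0.58774586, -0.73559425,  0.67255126]), 'rotation': array([-0.45004587,  0.89293352,  0.00289716,  0.01095689])}
wrist {'intrinsics': array([[302.51222061,   0.        , 316.57536607],
       [  0.        , 302.51222061, 201.38652563],
       [  0.        ,   0.        ,   1.        ]]), 'tool_from_camera': array([[ 9.99999929e-01,  2.46386056e-04, -2.86138709e-04,
        -6.56476152e-04],
       [ 3.44920406e-04, -2.87663854e-01,  9.57731376e-01,
        -6.93812727e-02],
       [ 1.53659892e-04, -9.57731406e-01, -2.87663918e-01,
         7.22290884e-02],
       [ 0.00000000e+00,  0.00000000e+00,  0.00000000e+00,
         1.00000000e+00]])}
{'time': 0.1, 'joint_pos': array([-1.25601732e+00,  5.33124167e-02,  1.61418107e+00, -1.78259824e-06,
        1.47602644e+00, -1.19005283e-01]), 'joint_vel': array([ 0.00048714, -0.00278651, -0.00444968,  0.0003462 , -0.00138462,
        0.00052158]), 'joint_efforts': array([ 2.81880975e-04, -3.94905710e+01, -3.71361601e+01, -1.21551388e-04,
        3.89425404e-03,  1.00727542e-05]), 'tool_pos': array([ 0.26255131, -0.56669114,  0.3027579 ]), 'tool_rot': array([ 0.59631499, -0.59545111,  0.38121444, -0.38016044]), 'contact_force': array([-0.16558883, -0.34426797, -0.3662584 ]), 'ft_torque': array([ 0.03901615,  0.01151152, -0.04922466]), 'gripper_width': 0.9988818220568321} 0.0726
```

View pics/scene0.png

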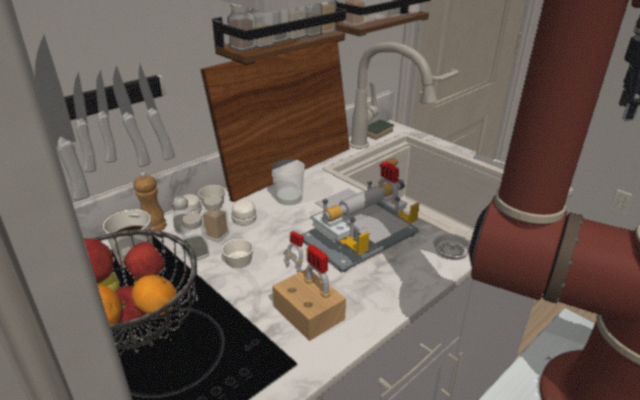

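View pics/side0.png

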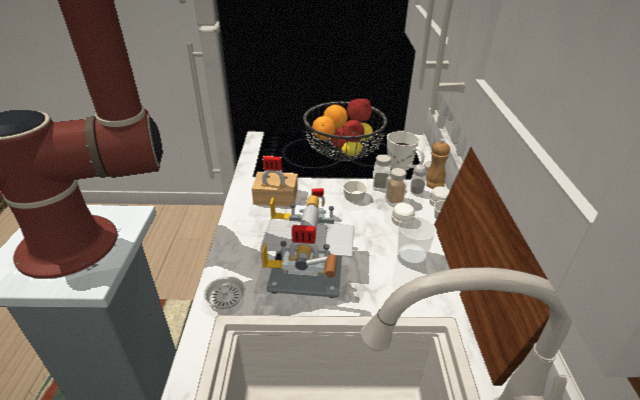

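View pics/wrist0.png

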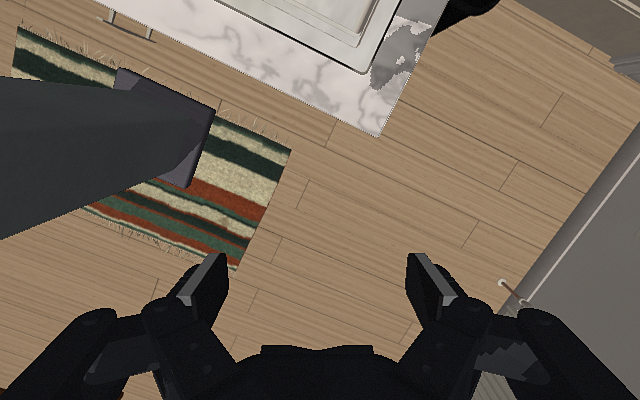

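Run:
```python
from h import *
a=cv2.imread('pics/scene0.png');b=cv2.imread('pics/side0.png')
cv2.imwrite('pics/c1.png',cv2.resize(a[145:345,230:480],None,fx=3.2,fy=3,interpolation=2)[:600])
cv2.imwrite('pics/c1.png',cv2.resize(a[150:340,255:435],None,fx=3.15,fy=3.15,interpolation=2))
cv2.imwrite('pics/c2.png',cv2.resize(b[145:305,200:380],None,fx=3.7,fy=3.7,interpolation=2))
```

```text
(no output)
```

View pics/c1.png

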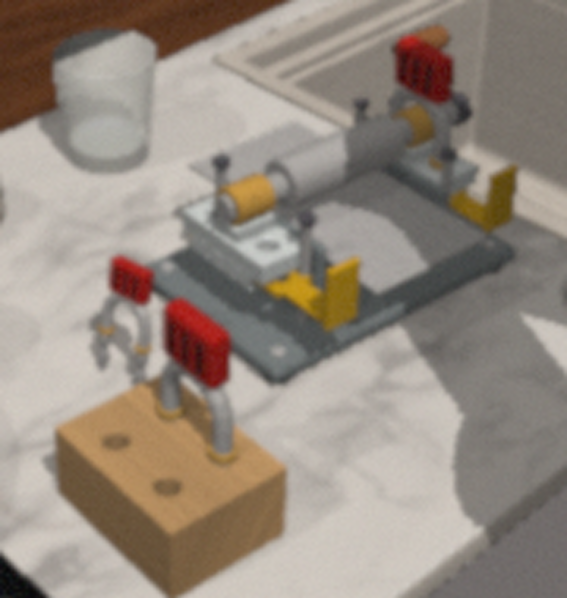

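View pics/c2.png

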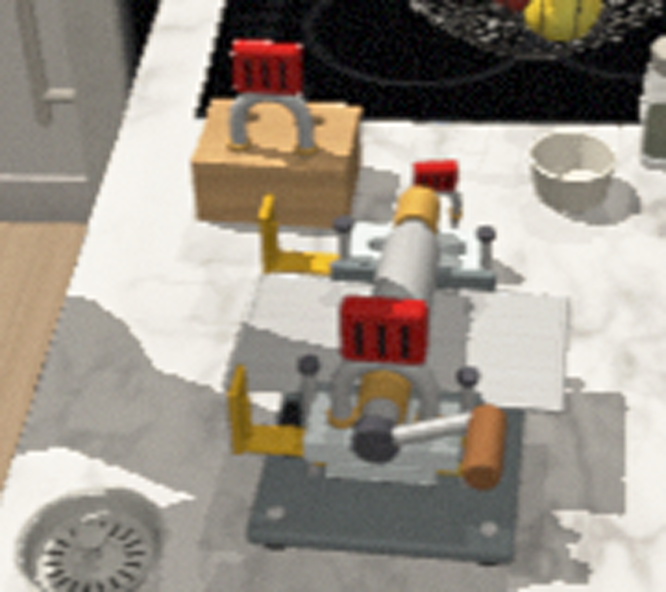

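```bash
cat >> h.py <<'E'
def pose(n,s=None):
    c=camera_info(n); K=c['intrinsics']
    q=lambda w:R.from_quat([w[1],w[2],w[3],w[0]]).as_matrix()
    if n=='wrist':
        T=c['tool_from_camera']; Rt=q(s['tool_rot']); return K,Rt@T[:3,:3],Rt@T[:3,3]+s['tool_pos']
    return K,q(c['rotation']),np.array(c['xyz'])
def ray(P,px):
    K,Rc,t=P; d=Rc@np.linalg.inv(K)@np.array([*px,1.]); return t,d/np.linalg.norm(d)
def onz(P,px,z):
    t,d=ray(P,px); return t+d*(z-t[2])/d[2]
def tri(obs):
    A=np.zeros((3,3));b=np.zeros(3)
    for P,px in obs:
        t,d=ray(P,px);M=np.eye(3)-np.outer(d,d);A+=M;b+=M@t
    x=np.linalg.solve(A,b); return x,[np.round(proj(P,x)-px,1) for P,px in obs]
def proj(P,x):
    K,Rc,t=P; u=K@(Rc.T@(np.asarray(x)-t)); return u[:2]/u[2]
E
python3 - <<'E'
from h import *
A=pose('scene');B=pose('side')
sc=lambda x,y:(255+x/3.15,150+y/3.15); sd=lambda x,y:(200+x/3.7,145+y/3.7)
for n,a,b in [('grip',(196,343),(268,67)),('tabtop',(343,265),(268,200)),('bush',(248,197),(416,208)),('postF',(306,218),(343,224)),('postB',(221,161),(486,233)),('smallgrip',(131,280),(436,176)),('rgrip',(425,68),(384,331)),('rpostF',(449,155),(308,366))]:
    print(n,tri([(A,sc(*a)),(B,sd(*b))]))
for p in [(57,430),(175,522),(285,465),(165,378),(116,441),(167,487)]: print('blocktop',onz(A,sc(*p),.052))
s=state(); print(R.from_quat(np.r_[s['tool_rot'][1:],s['tool_rot'][0]]).as_matrix())
E
```

```text
grip (array([0.46449653, 0.18754668, 0.117184  ]), [array([-0.6, -0.4]), array([-0.4,  0.3])])
tabtop (array([0.47579664, 0.05372785, 0.10022256]), [array([-1.1, -0.7]), array([-1. ,  0.6])])
bush (array([0.56859366, 0.04440278, 0.1021264 ]), [array([-1.1, -0.8]), array([-1. ,  0.7])])
postF (array([0.52557936, 0.03203961, 0.09962955]), [array([-0.3, -0.2]), array([-0.3,  0.2])])
postB (array([0.61324782, 0.02408152, 0.09991403]), [array([-0.5, -0.3]), array([-0.4,  0.3])])
smallgrip (array([0.58279907, 0.13145024, 0.06816993]), [array([0.1, 0.1]), array([ 0.1, -0.1])])
rgrip (array([ 0.5567325 , -0.1180181 ,  0.14186341]), [array([-0.5, -0.3]), array([-0.6,  0.4])])
rpostF (array([ 0.51378911, -0.09763908,  0.09848791]), [array([-0.5, -0.3]), array([-0.5,  0.3])])
blocktop [0.51845593 0.24572641 0.052     ]
blocktop [0.41716184 0.24567242 0.052     ]
blocktop [0.40782887 0.16977387 0.052     ]
blocktop [0.51052892 0.16812888 0.052     ]
blocktop [0.48799456 0.22675606 0.052     ]
blocktop [0.44009021 0.23064974 0.052     ]
[[ 4.20303075e-01 -4.83731779e-04  9.07383652e-01]
 [-9.07382417e-01  1.50953655e-03  4.20303308e-01]
 [-1.57304285e-03 -9.99998744e-01  1.95533141e-04]]
```

The keeper meant is the one in the block, scene (317,259). Rejected: the small loose one at scene (297,239), whose grip is only at z≈0.07, and the one mounted in the right bearing at (388,172). In the enlarged crop the block keeper's collars sit on the block top and its triangulated grip height of 0.117 matches the stated 0.118. I'll move to a view above it.

>>> carry_out(rows=[[[0,0,-0.375,0.26,0.9,0.04,85],[0,0,-0.375,0.26,0.9,0.04,85],[0,0,-0.375,0.26,0.9,0.04,85],[0,0,-0.375,0.26,0.9,0.04,85],[0,0,-0.375,0.26,0.9,0.04,85]]])

```text
time: 0.65
tool_pos: [0.3148, -0.3855, 0.3115]
tool_rot: [0.57, -0.569, 0.419, -0.419]
contact_force: [-0.1, -1.0, -0.1]
gripper_width: 0.996
```

>>> carry_out(rows=[[[0,0,-0.375,0.26,0.9,0.04,85],[0,0,-0.375,0.26,0.9,0.04,85],[0,0,-0.375,0.26,0.9,0.04,85],[0,0,-0.375,0.26,0.9,0.04,85],[0,0,-0.375,0.26,0.9,0.04,85]]])

```text
time: 1.15
tool_pos: [0.3667, -0.2056, 0.3197]
tool_rot: [0.541, -0.541, 0.456, -0.456]
contact_force: [1.1, 1.1, 0.6]
gripper_width: 0.994
```

>>> carry_out(rows=[[[0,0,-0.375,0.26,0.9,0.04,85],[0,0,-0.375,0.26,0.9,0.04,85],[0,0,-0.375,0.26,0.9,0.04,85],[0,0,-0.375,0.26,0.9,0.04,85],[0,0,-0.375,0.26,0.9,0.04,85]]])

```text
time: 1.65
tool_pos: [0.4187, -0.0255, 0.3278]
tool_rot: [0.51, -0.51, 0.49, -0.49]
contact_force: [-0.1, 1.0, -0.2]
gripper_width: 0.997
```

Run:
```python
from h import *
s,im=snap('wrist','w1'); print(s)
np.save('s1.npy',s,allow_pickle=True)
```

```text
{'time': 1.65, 'joint_pos': array([-2.38670295e-01, -4.86533587e-01,  2.03197829e+00, -1.66831409e-05,
        1.59589065e+00,  1.29212183e+00]), 'joint_vel': array([ 0.91292189,  0.1932037 , -0.15556709, -0.00282258, -0.04020214,
        1.16531289]), 'joint_efforts': array([-4.44686249e+00, -1.88502252e+01, -3.70742762e+01,  2.31985672e-02,
        1.81441843e-01, -9.66657735e-01]), 'tool_pos': array([ 0.41865254, -0.0255003 ,  0.32781115]), 'tool_rot': array([ 0.50994089, -0.50985962,  0.4898181 , -0.48998131]), 'contact_force': array([-0.05807623,  0.95970418, -0.17201376]), 'ft_torque': array([ 0.00080452, -0.00730496,  0.0325624 ]), 'gripper_width': 0.9969843760089674}
```

View pics/w1.png

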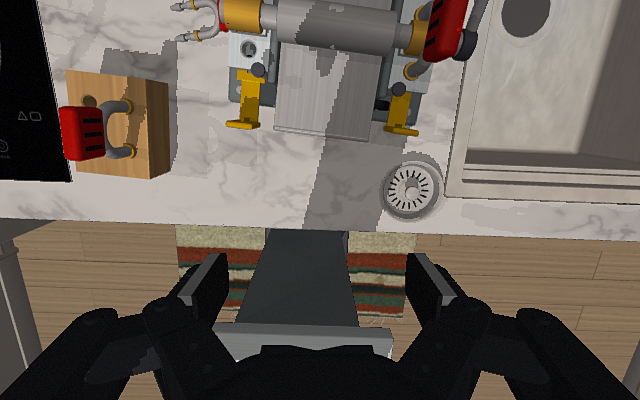

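>>> carry_out(rows=[[[0,0,-0.3,0.3,0.7,0,85],[0,0,-0.3,0.3,0.7,0,85],[0,0,-0.3,0.3,0.7,0,85],[0,0,-0.3,0.3,0.7,0,85],[0,0,0,0,0,0,85]]])

```text
time: 2.2
tool_pos: [0.4671, 0.087, 0.3274]
tool_rot: [0.49, -0.49, 0.51, -0.509]
contact_force: [-0.0, 0.7, -0.2]
gripper_width: 0.992
```

Run:
```python
from h import *
s,im=snap('wrist','w2'); print(s['tool_pos'],s['tool_rot'],s['joint_vel'].max())
np.save('s2.npy',s,allow_pickle=True)
cv2.imwrite('pics/w2a.png',cv2.resize(im[0:250,60:340],None,fx=2.4,fy=2.4,interpolation=2))
cv2.imwrite('pics/w2b.png',cv2.resize(im[0:200,260:520],None,fx=3,fy=3,interpolation=2))
```

```text
[0.467099   0.08702893 0.32742772] [ 0.49011344 -0.49022041  0.51006883 -0.50921759] 0.02465197070786969
```

View pics/w2.png

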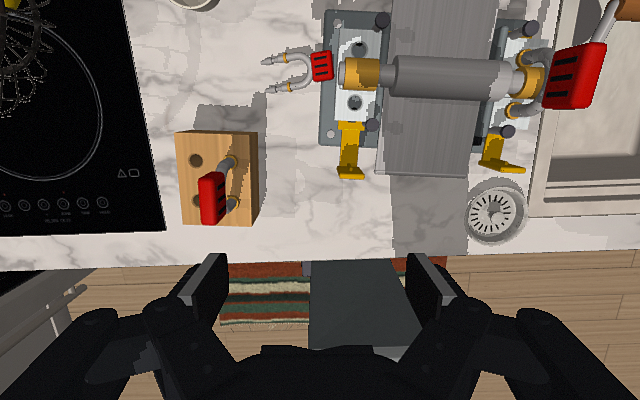

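View pics/w2a.png

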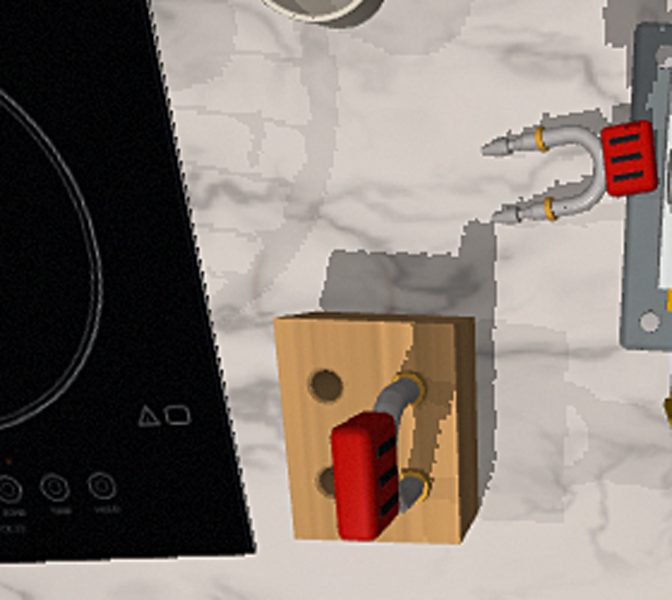

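View pics/w2b.png

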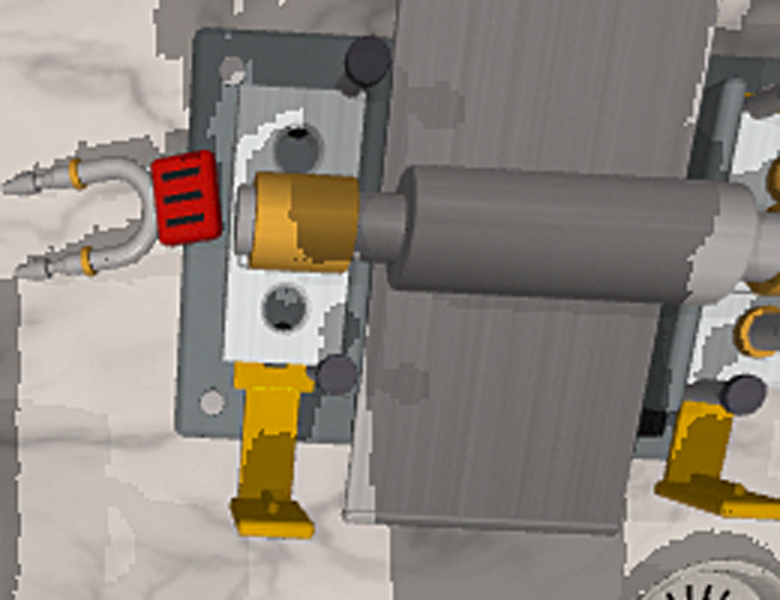

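Run:
```python
from h import *
s=np.load('s2.npy',allow_pickle=True).item(); P=pose('wrist',s);A=pose('scene');B=pose('side')
hb=(359.0,50.0);hf=(354.7,102.7)
for z in (.075,.083,.091):
    a=onz(P,hf,z);b=onz(P,hb,z);d=b-a;print(z,(a+b)/2,np.linalg.norm(d)*1e3,np.degrees(np.arctan2(d[1],d[0])))
sc=lambda x,y:(255+x/3.15,150+y/3.15); sd=lambda x,y:(200+x/3.7,145+y/3.7)
w=lambda x,y:(260+x/3,y/3)
print('fronthole',tri([(P,hf),(A,sc(268,245))]))
print('postF',tri([(P,w(336,374)),(A,sc(306,218)),(B,sd(343,224))]))
print('postB',tri([(P,w(367,60)),(A,sc(221,161)),(B,sd(486,233))]))
print('tabtop',tri([(P,w(275,525)),(A,sc(343,265)),(B,sd(268,200))]))
print('smallgrip',tri([(P,w(186,197)),(A,sc(131,280))]))
w2=lambda x,y:(60+x/2.4,y/2.4)
a=onz(P,w2(418,489),.054);b=onz(P,w2(408,390),.054);print('collars',a,b,(a+b)/2,np.linalg.norm(b-a),np.degrees(np.arctan2(*(b-a)[1::-1])))
for p in [(325,386)]:print('hole',onz(P,w2(*p),.052))
for p in [(333,435),(340,537),(380,528),(371,421)]:print('griptop',onz(P,w2(*p),.136))
print('blk',[onz(P,w2(*p),.052)[:2] for p in [(275,320),(297,537),(460,543),(472,320)]])
```

```text
0.075 [0.56901353 0.04363549 0.075     ] 48.42912943975252 -5.053044639734612
0.083 [0.56827017 0.04465128 0.083     ] 47.22494556843814 -5.053044639734619
0.091 [0.5675268  0.04566706 0.091     ] 46.02076169712386 -5.053044639734613
fronthole (array([0.54482277, 0.04562186, 0.07448828]), [array([0.1, 0.1]), array([-0.1,  0. ])])
postF (array([0.52490054, 0.03231844, 0.09977455]), [array([ 0. , -1.1]), array([-0.2, -0.1]), array([-0.6,  0.1])])
postB (array([0.61269605, 0.02442589, 0.09984107]), [array([ 0.2, -1.1]), array([-0.4, -0.2]), array([-0.7,  0.3])])
tabtop (array([0.47599466, 0.05280843, 0.10033005]), [array([-0.8, -0. ]), array([-0.9, -0.9]), array([-0.9,  0.7])])
smallgrip (array([0.59938853, 0.09133395, 0.03789708]), [array([-13.8, -13.5]), array([9.4, 0.6])])
collars [0.43675686 0.18638496 0.054     ] [0.48595286 0.18535542 0.054     ] [0.46135486 0.18587019 0.054     ] 0.04920676473298737 -1.1988780927244176
hole [0.48908541 0.22525273 0.052     ]
griptop [0.48316735 0.19080448 0.136     ]
griptop [0.44319771 0.19417554 0.136     ]
griptop [0.44626256 0.1783517  0.136     ]
griptop [0.48784404 0.1761261  0.136     ]
blk [array([0.52059979, 0.24371439]), array([0.41313999, 0.25131252]), array([0.40669209, 0.16900823]), array([0.5170521 , 0.15227243])]
```

>>> carry_out(rows=[[[0,0,-0.15,-0.03,0.63,-0.4,85],[0,0,-0.15,-0.03,0.63,-0.4,85],[0,0,-0.1,-0.03,0.63,-0.4,85],[0,0,-0.1,0,0.62,-0.3,85],[0,0,0,0,0,0,85]]])

```text
time: 2.75
tool_pos: [0.4618, 0.1858, 0.2654]
tool_rot: [0.479, -0.482, 0.519, -0.518]
contact_force: [-0.4, -0.5, -0.8]
gripper_width: 0.998
```

Run:
```python
from h import *
s,im=snap('wrist','w3'); print(s['tool_pos'],R.from_quat(np.r_[s['tool_rot'][1:],s['tool_rot'][0]]).as_matrix().round(4),s['joint_vel'].max())
np.save('s3.npy',s,allow_pickle=True)
cv2.imwrite('pics/w3a.png',cv2.resize(im[60:320,200:440],None,fx=2.3,fy=2.3,interpolation=2))
```

```text
[0.46175602 0.18575882 0.26543915] [[-7.550e-02 -4.400e-03  9.971e-01]
 [-9.971e-01 -8.000e-04 -7.550e-02]
 [ 1.200e-03 -1.000e+00 -4.300e-03]] 0.021859128147001246
```

View pics/w3a.png

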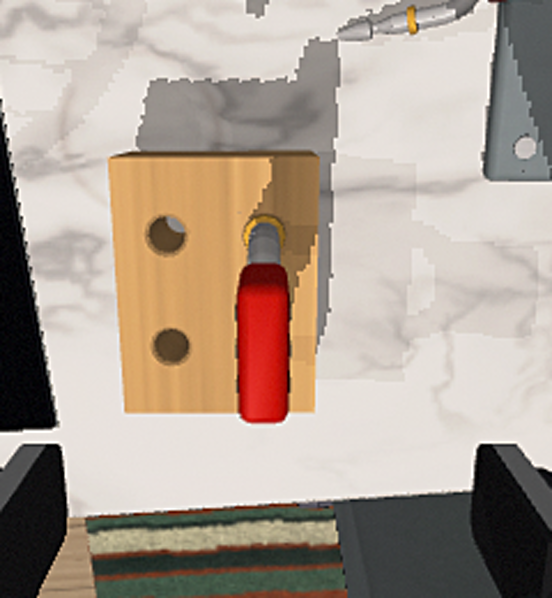

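Run:
```python
from h import *
s=np.load('s3.npy',allow_pickle=True).item(); P=pose('wrist',s)
w=lambda x,y:(200+x/2.3,60+y/2.3)
def line(p,q,z):
    a=onz(P,w(*p),z);b=onz(P,w(*q),z);d=b-a;return a.round(4),b.round(4),((a+b)/2).round(4),np.linalg.norm(d).round(4),np.degrees(np.arctan2(d[1],d[0])).round(2)
print('gripL',line((240,418),(239,285),.136));print('gripR',line((288,418),(288,285),.136));print('mid',line((264,423),(264,275),.136))
print('collarback',onz(P,w(264,232),.054))
print('holes',line((172,346),(166,234),.052))
print('blkL',line((125,412),(111,157),.052));print('blkR',line((316,411),(318,155),.052))
```

```text
gripL (array([0.444 , 0.1959, 0.136 ]), array([0.4864, 0.1925, 0.136 ]), array([0.4652, 0.1942, 0.136 ]), np.float64(0.0425), np.float64(-4.6))
gripR (array([0.4429, 0.181 , 0.136 ]), array([0.4853, 0.1782, 0.136 ]), array([0.4641, 0.1796, 0.136 ]), np.float64(0.0425), np.float64(-3.84))
mid (array([0.4418, 0.1886, 0.136 ]), array([0.4888, 0.1849, 0.136 ]), array([0.4653, 0.1868, 0.136 ]), np.float64(0.0472), np.float64(-4.42))
collarback [0.48798296 0.18533934 0.054     ]
holes (array([0.4417, 0.2284, 0.052 ]), array([0.4899, 0.2253, 0.052 ]), array([0.4658, 0.2269, 0.052 ]), np.float64(0.0482), np.float64(-3.72))
blkL (array([0.4128, 0.2527, 0.052 ]), array([0.5219, 0.2434, 0.052 ]), array([0.4673, 0.248 , 0.052 ]), np.float64(0.1095), np.float64(-4.86))
blkR (array([0.4068, 0.1686, 0.052 ]), array([0.5165, 0.1617, 0.052 ]), array([0.4617, 0.1652, 0.052 ]), np.float64(0.1099), np.float64(-3.58))
```

>>> carry_out(rows=[[[0,0,0,0.08,0.03,-0.8,85],[0,0,0,0,0,-0.8,85],[0,0,0,0,0,-0.75,85],[0,0,0,0,0,0,85],[0,0,0,0,0,0,30]]])

```text
time: 3.3
tool_pos: [0.4667, 0.1855, 0.1747]
tool_rot: [-0.48, 0.48, -0.519, 0.519]
contact_force: [0.2, 0.7, 1.4]
gripper_width: 0.851
```

>>> carry_out(rows=[[[0,0,0,0,0,0,0],[0,0,0,0,0,0,0],[0,0,0,0,0,0,0],[0,0,0,0,0,0,0],[0,0,0,0,0,0,0]]])

```text
time: 3.8
tool_pos: [0.4669, 0.1867, 0.1752]
tool_rot: [-0.481, 0.48, -0.519, 0.519]
contact_force: [-0.2, 0.4, 4.5]
gripper_width: 0.179
```

>>> carry_out(rows=[[[0,0,0,0,0,0.2,0],[0,0,0,0,0,0.4,0],[0,0,0,0,0,0.5,0],[0,0,0,0,0,0.6,0],[0,0,0,0,0,0.5,0]]])

```text
time: 4.3
tool_pos: [0.4658, 0.1864, 0.2625]
tool_rot: [0.48, -0.481, 0.519, -0.519]
contact_force: [-0.1, 0.3, -2.6]
gripper_width: 0.176
```

Run:
```python
from h import *
s,im=snap('wrist','w4'); print(s['tool_pos'],s['contact_force'],s['ft_torque'],s['gripper_width'])
np.save('s4.npy',s,allow_pickle=True)
_,a=snap('scene','sc4');_,b=snap('side','sd4')
cv2.imwrite('pics/c4.png',np.hstack([cv2.resize(a[150:340,255:435],(400,422)),cv2.resize(b[100:300,200:390],(400,422))]))
```

```text
[0.46583946 0.18644644 0.2624567 ] [-0.08375473  0.27964279 -2.6086072 ] [ 0.03338196 -0.00628117 -0.04842779] 0.17563723075999588
```

View pics/w4.png

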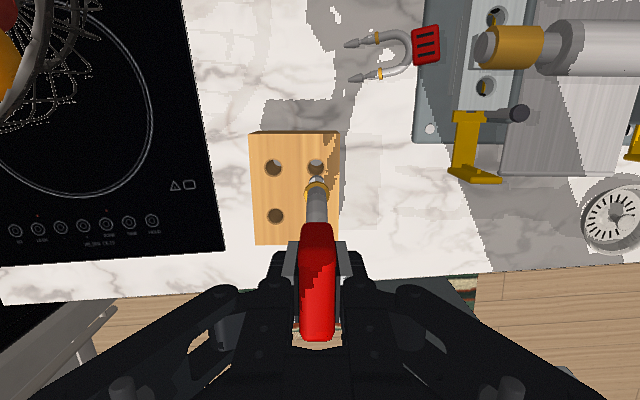

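View pics/c4.png

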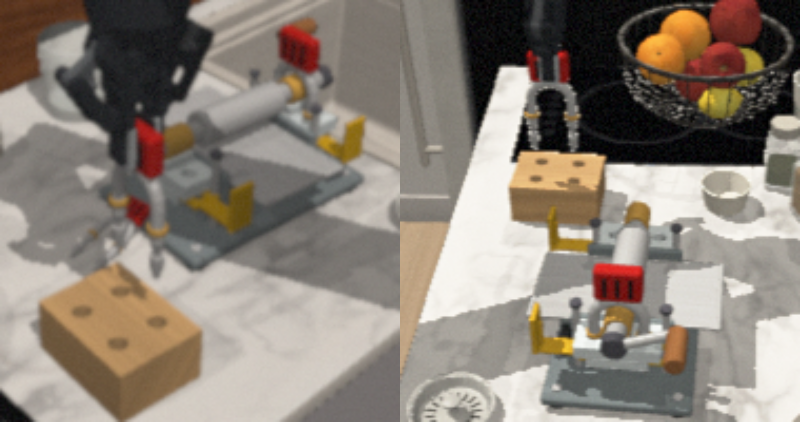

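Run:
```python
from h import *
s4=np.load('s4.npy',allow_pickle=True).item();s2=np.load('s2.npy',allow_pickle=True).item()
P4=pose('wrist',s4);P2=pose('wrist',s2)
a=cv2.imread('pics/w4.png');cv2.imwrite('pics/w4a.png',cv2.resize(a[0:190,400:560],None,fx=3.1,fy=3.1,interpolation=2))
a=cv2.imread('pics/w2.png');cv2.imwrite('pics/w2c.png',cv2.resize(a[20:190,310:420],None,fx=3.5,fy=3.5,interpolation=2))
```

```text
(no output)
```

View pics/w4a.png

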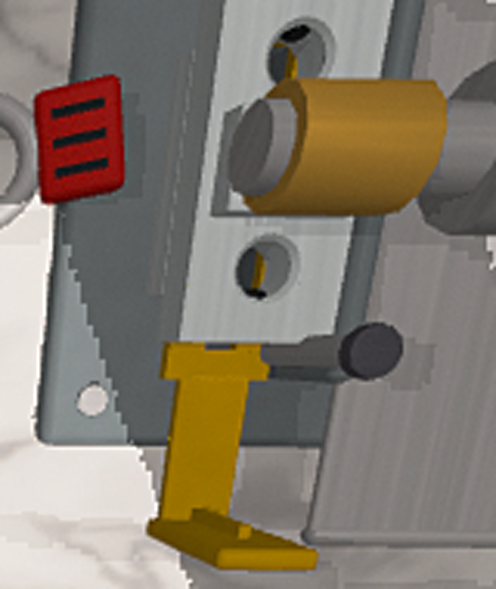

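View pics/w2c.png

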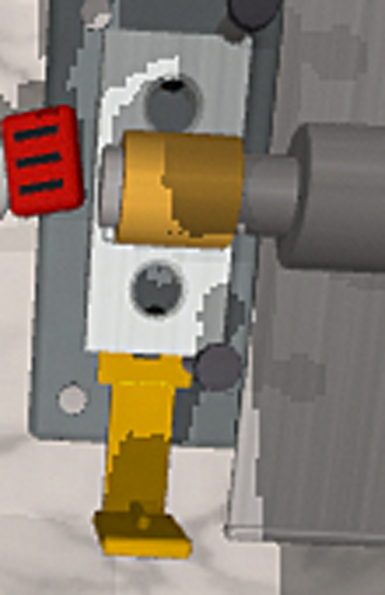

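Run:
```python
from h import *
s4=np.load('s4.npy',allow_pickle=True).item();s2=np.load('s2.npy',allow_pickle=True).item()
P4=pose('wrist',s4);P2=pose('wrist',s2);A=pose('scene')
c4=lambda x,y:(400+x/3.1,y/3.1);c2=lambda x,y:(310+x/3.5,20+y/3.5)
sc=lambda x,y:(255+x/3.15,150+y/3.15)
b=tri([(P4,c4(301,51)),(P2,c2(173,104))]);f=tri([(P4,c4(267,267)),(P2,c2(158,288)),(A,sc(268,245))])
print(b,f)
for z in (.075,.08,.085):
  for P,u,v in ((P4,c4(301,51),c4(267,267)),(P2,c2(173,104),c2(158,288))):
    B=onz(P,u,z);F=onz(P,v,z);print(z,(B+F)/2,np.linalg.norm(B-F),np.degrees(np.arctan2(*(B-F)[1::-1])))
print('tabtop front mid',tri([(P4,c4(268,560)),(P2,c2(147,553))]),tri([(P4,c4(315,548)),(P2,c2(191,553))]),tri([(P4,c4(220,558)),(P2,c2(105,554))]))
```

```text
(array([0.59374953, 0.04112715, 0.07532213]), [array([-0. ,  0.7]), array([-0. , -0.5])]) (array([0.545387  , 0.04490667, 0.07405302]), [array([-0.5,  0.3]), array([ 0.2, -0.1]), array([-0. , -0.1])])
0.075 [0.56990899 0.04300683 0.075     ] 0.04888826269981399 -4.7803251810152
0.075 [0.56931213 0.04315323 0.075     ] 0.04828070429677757 -5.026529860215005
0.08 [0.56928187 0.04569775 0.08      ] 0.047936250608093804 -4.78032518101521
0.08 [0.56884267 0.0437951  0.08      ] 0.04753040202540104 -5.0265298602150015
0.085 [0.56865476 0.04838868 0.085     ] 0.04698423851637361 -4.78032518101522
0.085 [0.5683732  0.04443696 0.085     ] 0.04678009975402429 -5.026529860214994
tabtop front mid (array([0.47335771, 0.05136833, 0.09852802]), [array([-0.1,  1.1]), array([ 0.1, -0.9])]) (array([0.47370878, 0.03837614, 0.09643144]), [array([-0.2,  2.7]), array([ 0.1, -2.1])]) (array([0.4740643 , 0.0633555 , 0.09806295]), [array([-0.1,  1.9]), array([ 0.1, -1.5])])
```

>>> carry_out(rows=[[[0,0,0,0,0,0.8,0],[0,0,0,0,0,0.7,0],[0,0,-0.05,0.5,-0.7,0,0],[0,0,-0.05,0.6,-0.8,0,0],[0,0,-0.05,0.6,-0.8,0,0]]])

```text
time: 4.95
tool_pos: [0.5341, 0.0937, 0.3197]
tool_rot: [0.477, -0.479, 0.522, -0.521]
contact_force: [0.6, 0.8, -2.4]
gripper_width: 0.177
```

>>> carry_out(rows=[[[0,0,0,0.6,-0.8,0,0],[0,0,0,0.31,-0.49,0,0],[0,0,0,0,0,-0.4,0],[0,0,0,0,0,-0.1,0],[0,0,0,0,0,0,0]]])

```text
time: 5.45
tool_pos: [0.5692, 0.0436, 0.2986]
tool_rot: [0.476, -0.479, 0.523, -0.52]
contact_force: [0.4, 0.4, -1.2]
gripper_width: 0.172
```

Run:
```python
from h import *
s,im=snap('wrist','w5'); print(s['tool_pos'],s['tool_rot'],s['contact_force'],s['ft_torque'],s['gripper_width'])
print(R.from_quat(np.r_[s['tool_rot'][1:],s['tool_rot'][0]]).as_matrix().round(4))
np.save('s5.npy',s,allow_pickle=True)
_,a=snap('scene','sc5');_,b=snap('side','sd5')
cv2.imwrite('pics/c5.png',np.hstack([cv2.resize(a[130:270,280:405],None,fx=3.2,fy=3.2,interpolation=2),cv2.resize(b[110:250,260:385],None,fx=3.2,fy=3.2,interpolation=2)]))
```

```text
[0.56916311 0.04362849 0.29861018] [ 0.47636492 -0.47902534  0.52287942 -0.51981564] [ 0.36387519  0.35037434 -1.23040066] [ 0.07470048  0.00454176 -0.03100269] 0.17242470520853054
[[-8.720e-02 -5.700e-03  9.962e-01]
 [-9.962e-01  7.000e-04 -8.720e-02]
 [-2.000e-04 -1.000e+00 -5.700e-03]]
```

View pics/w5.png

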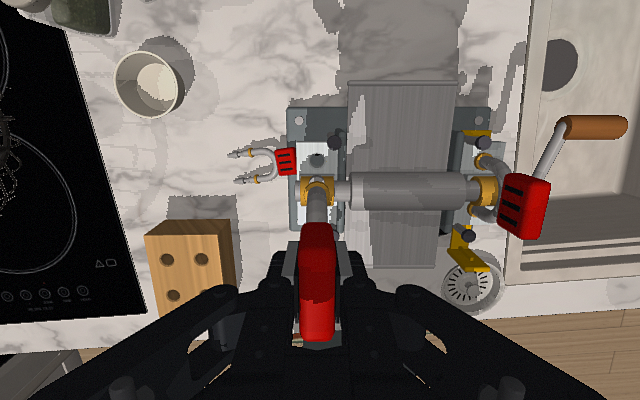

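View pics/c5.png

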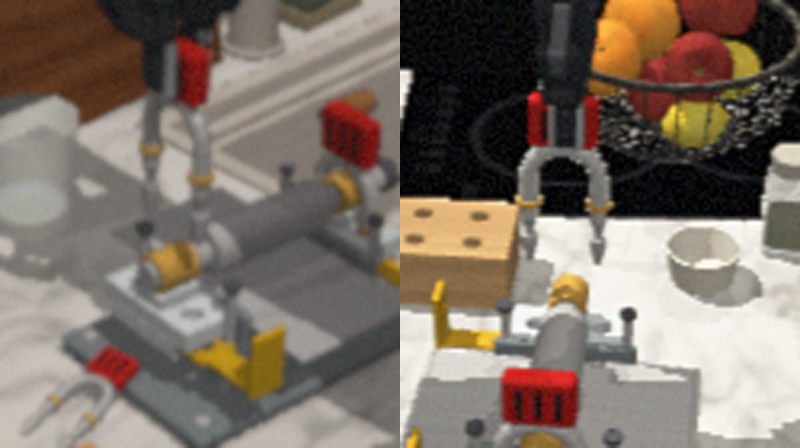

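Run:
```python
from h import *
A=pose('scene');B=pose('side')
a=cv2.imread('pics/sc5.png');b=cv2.imread('pics/sd5.png')
cv2.imwrite('pics/c5b.png',np.hstack([cv2.resize(a[140:210,315:355],None,fx=8,fy=8,interpolation=2),cv2.resize(b[135:205,290:335],None,fx=8,fy=8,interpolation=2)]))
```

```text
(no output)
```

View pics/c5b.png

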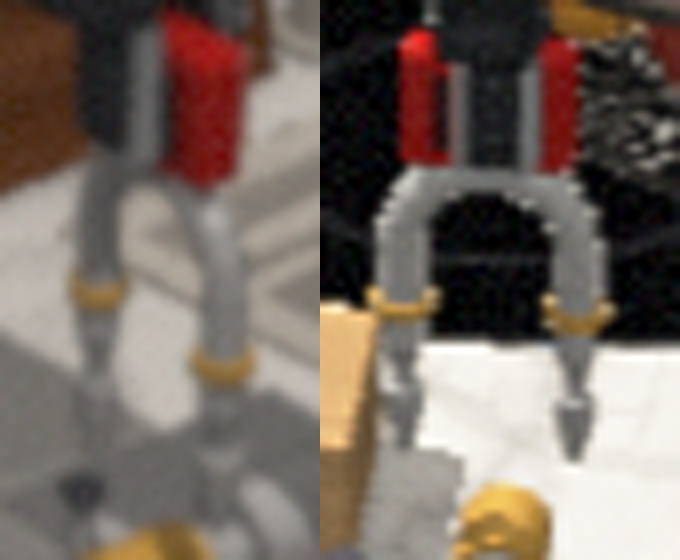

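Run:
```python
from h import *
A=pose('scene');B=pose('side')
a=lambda x,y:(315+x/8,140+y/8);b=lambda x,y:(290+x/8,135+y/8)
f=tri([(A,a(222,366)),(B,b(82,303))]);k=tri([(A,a(100,290)),(B,b(257,314))])
print(f,k,(f[0]+k[0])/2,np.degrees(np.arctan2(*(k[0]-f[0])[1::-1])))
# tips via side ray at y of collars
for px,c in ((b(82,445),f[0]),(b(253,460),k[0])):
    t,d=ray(B,px);print('tip',t+d*(c[1]-t[1])/d[1])
t,d=ray(B,b(170,100));print('grip',t+d*(.0437-t[1])/d[1])
# scene/side check of front hole & bush & tab using initial-scene crops, same cameras
sc=lambda x,y:(255+x/3.15,150+y/3.15)
print('hole scene at .0755',onz(A,sc(268,245),.0755))
```

```text
(array([0.54245039, 0.04675451, 0.17760872]), [array([-0.8, -0.6]), array([-0.7,  0.5])]) (array([0.59036175, 0.04193095, 0.17771925]), [array([-0.8, -0.7]), array([-0.8,  0.6])]) [0.56640607 0.04434273 0.17766398] -5.748986063322643
tip [0.5432221  0.04675451 0.13159035]
tip [0.59162055 0.04193095 0.13069857]
grip [0.56816647 0.0437     0.24407701]
hole scene at .0755 [0.54375319 0.04658276 0.0755    ]
```

>>> carry_out(rows=[[[0,-0.05,0,0.03,0,-0.2,0],[0,0,0,0,0,-0.3,0],[0,0,0,0,0,-0.3,0],[0,0,0,0,0,-0.25,0],[0,0,0,0,0,0,0]]])

```text
time: 6.1
tool_pos: [0.5706, 0.043, 0.2568]
tool_rot: [0.477, -0.478, 0.522, -0.521]
contact_force: [-0.9, -0.3, -1.7]
gripper_width: 0.178
```

Run:
```python
from h import *
s=state(); print(s['tool_pos'],s['contact_force'],s['ft_torque'],s['gripper_width'])
print(R.from_quat(np.r_[s['tool_rot'][1:],s['tool_rot'][0]]).as_matrix().round(4))
_,a=snap('scene','sc6');_,b=snap('side','sd6')
cv2.imwrite('pics/c6.png',np.hstack([cv2.resize(a[145:245,300:360],None,fx=6,fy=6,interpolation=2),cv2.resize(b[140:240,280:350],None,fx=6,fy=6,interpolation=2)]))
```

```text
[0.570641   0.0429537  0.25678317] [-0.8717583  -0.33221003 -1.65005401] [-0.04537639 -0.02595314 -0.02955474] 0.17785695527852868
[[-8.800e-02 -1.500e-03  9.961e-01]
 [-9.961e-01  3.000e-04 -8.800e-02]
 [-2.000e-04 -1.000e+00 -1.500e-03]]
```

View pics/c6.png

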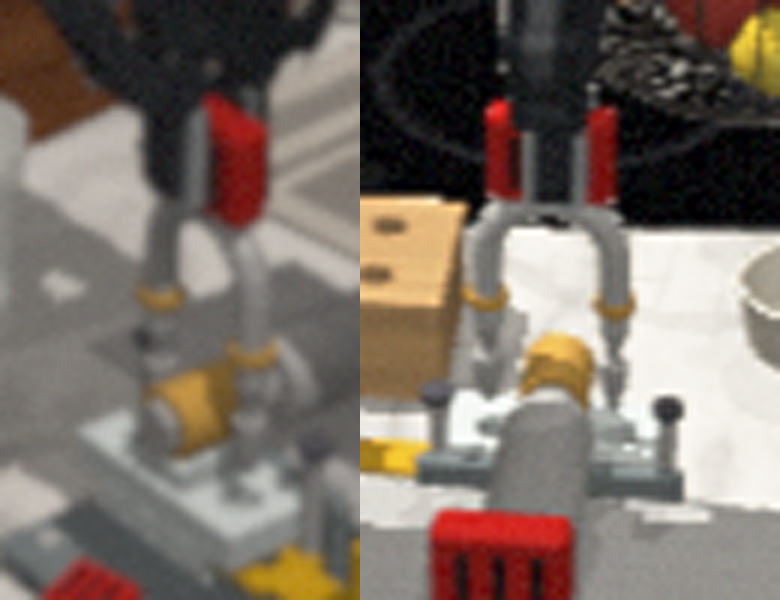

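Run:
```python
from h import *
A=pose('scene');B=pose('side')
tcp=np.array([0.5706,0.0430,0.2568]); u=np.array([np.cos(np.radians(-5)),np.sin(np.radians(-5)),0])
for nm,dz in (('collar',-.123),('tip',-.169)):
  for sg in (-1,1):
    p=tcp+sg*.024*u+[0,0,dz]; print(nm,sg,p.round(4),(proj(A,p)-[300,145])*6,(proj(B,p)-[280,140])*6+[360,0])
for z in (.0755,.083,.09):
  for sg in (-1,1):
    p=np.array([.5693,.0435,z])+sg*.024*u; print('hole',z,sg,(proj(A,p)-[300,145])*6,(proj(B,p)-[280,140])*6+[360,0])
a=cv2.imread('pics/sc6.png');cv2.imwrite('pics/c6a.png',np.hstack([cv2.resize(a[195:240,310:360],None,fx=9,fy=9,interpolation=2),cv2.resize(cv2.imread('pics/scene0.png')[195:240,310:348],None,fx=9,fy=9,interpolation=2)]))
b=cv2.imread('pics/sd6.png');cv2.imwrite('pics/c6b.png',np.hstack([cv2.resize(b[180:230,285:350],None,fx=6,fy=6,interpolation=2),cv2.resize(cv2.imread('pics/side0.png')[180:230,285:350],None,fx=6,fy=6,interpolation=2)]))
```

```text
collar -1 [0.5467 0.0451 0.1338] [242.34223054 348.16926892] [490.4379945  301.56935843]
collar 1 [0.5945 0.0409 0.1338] [152.01720969 289.71430522] [617.55870915 309.89259708]
tip -1 [0.5467 0.0451 0.0878] [238.45114494 461.89889055] [492.0302835  399.51699494]
tip 1 [0.5945 0.0409 0.0878] [150.32561376 401.39385401] [615.57757868 407.86311838]
hole 0.0755 -1 [239.10861887 493.54578956] [489.15951152 423.95495869]
hole 0.0755 1 [151.41482059 432.40981889] [611.72900187 432.29918229]
hole 0.083 -1 [239.72961315 475.59209017] [488.89492621 408.5963136 ]
hole 0.083 1 [151.68798024 414.76225976] [612.02427963 416.93851319]
hole 0.09 -1 [240.3135608  458.70945365] [488.64579285 394.13462295]
hole 0.09 1 [151.94478668 398.17120427] [612.3023194  402.47458309]
```

View pics/c6a.png

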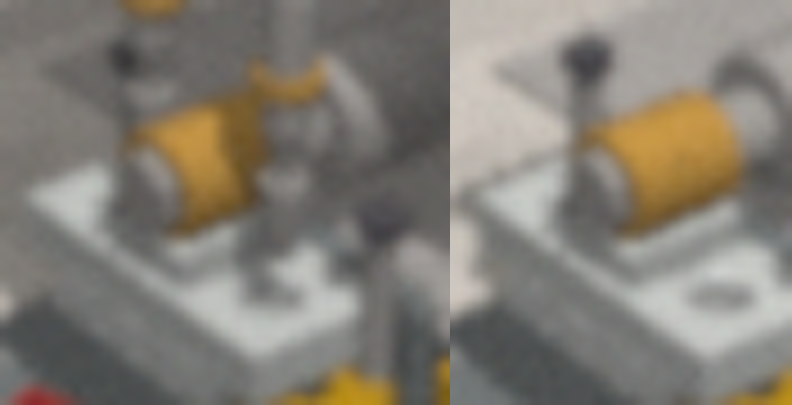

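View pics/c6b.png

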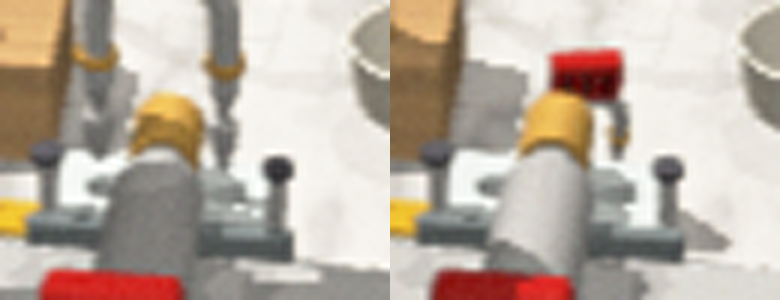

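Run:
```python
from h import *
A=pose('scene');B=pose('side')
a=lambda x,y:(300+x/6,145+y/6);b=lambda x,y:(280+(x-360)/6,140+y/6)
f=tri([(A,a(255,352)),(B,b(484,297))]);k=tri([(A,a(161,298)),(B,b(613,305))]);print(f,k,(f[0]+k[0])/2)
# holes same way from frame 0
c=lambda x,y:(310+x/9,195+y/9); d=lambda x,y:(285+x/6,180+y/6)
print(tri([(A,c(270,297)),(B,d(97,185))]))
for v in np.eye(3): print(proj(A,f[0]+.001*v)-proj(A,f[0]),proj(B,f[0]+.001*v)-proj(B,f[0]))
s,im=snap('wrist','w6');np.save('s6.npy',s,allow_pickle=True)
cv2.imwrite('pics/w6a.png',cv2.resize(im[120:350,230:420],None,fx=2.6,fy=2.6,interpolation=2))
```

```text
(array([0.5429943 , 0.04474719, 0.1349358 ]), [array([-0.7, -0.5]), array([-0.6,  0.4])]) (array([0.59122407, 0.04195736, 0.1337722 ]), [array([-0.8, -0.6]), array([-0.7,  0.5])]) [0.56710918 0.04335227 0.134354  ]
(array([0.544437  , 0.04618259, 0.07445826]), [array([-0., -0.]), array([-0.,  0.])])
[-0.35701116 -0.19492094] [0.44406378 0.00693268]
[-0.35042598  0.18081752] [ 0.02063893 -0.25136926]
[ 0.01526036 -0.42335576] [-0.00698673 -0.36597608]
```

View pics/w6a.png

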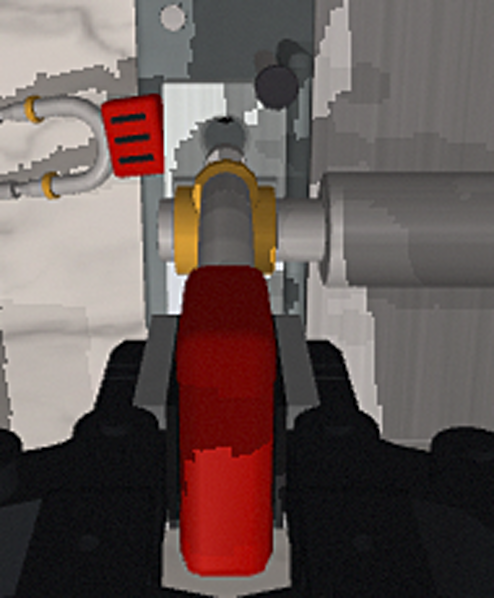

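>>> carry_out(rows=[[[0,0,0,0.025,0.01,0,0],[0,0,0,0,0,-0.1,0],[0,0,0,0,0,-0.1,0],[0,0,0,0,0,-0.1,0],[0,0,0,0,0,-0.1,0]]])

```text
time: 6.75
tool_pos: [0.5728, 0.0433, 0.2434]
tool_rot: [-0.478, 0.477, -0.521, 0.522]
contact_force: [0.1, -0.6, -2.8]
gripper_width: 0.179
```

>>> carry_out(rows=[[[0,0,0,0,0,-0.08,0],[0,0,0,0,0,-0.08,0],[0,0,0,0,0,-0.05,0],[0,0,0,0,0,0,0]]])

```text
time: 7.15
tool_pos: [0.5727, 0.0433, 0.235]
tool_rot: [-0.478, 0.477, -0.521, 0.522]
contact_force: [-0.5, -0.1, -2.2]
gripper_width: 0.182
```

Run:
```python
from h import *
s=state(); print(s['tool_pos'],s['contact_force'],s['ft_torque'],s['gripper_width'])
_,a=snap('scene','sc7');_,b=snap('side','sd7')
cv2.imwrite('pics/c7.png',np.hstack([cv2.resize(a[145:245,300:360],None,fx=6,fy=6,interpolation=2),cv2.resize(b[140:240,280:350],None,fx=6,fy=6,interpolation=2)]))
```

```text
[0.57271199 0.04332301 0.23502845] [-0.4801885  -0.14467265 -2.17212968] [-0.01680592  0.04643645  0.0398763 ] 0.1822061003203181
```

View pics/c7.png

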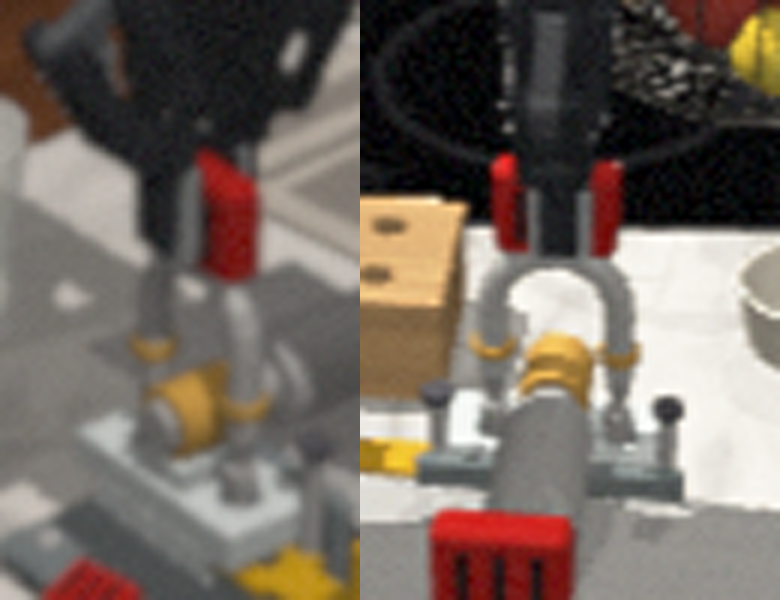

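>>> carry_out(rows=[[[0,0,0,0,0,-0.08,0],[0,0,0,0,0,-0.08,0],[0,0,0,0,0,0,0]]])

```text
time: 7.55
tool_pos: [0.5729, 0.0432, 0.2288]
tool_rot: [-0.478, 0.477, -0.521, 0.522]
contact_force: [0.4, -0.2, -2.2]
gripper_width: 0.178
```

Run:
```python
from h import *
s=state(); print(s['tool_pos'],s['contact_force'],s['ft_torque'],s['gripper_width'])
print(R.from_quat(np.r_[s['tool_rot'][1:],s['tool_rot'][0]]).as_matrix().round(4))
```

```text
[0.57287358 0.04324723 0.22881695] [ 0.4373076  -0.17954776 -2.15671023] [-0.04560146 -0.06302033 -0.00437256] 0.1783914124223173
[[-8.800e-02  3.500e-03  9.961e-01]
 [-9.961e-01 -2.000e-04 -8.800e-02]
 [-1.000e-04 -1.000e+00  3.500e-03]]
```

>>> carry_out(rows=[[[0,0,0,0,0,-0.08,0],[0,0,0,0,0,-0.08,0],[0,0,0,0,0,0,0]]])

```text
time: 7.85
tool_pos: [0.5727, 0.0432, 0.2219]
tool_rot: [-0.478, 0.477, -0.521, 0.522]
contact_force: [0.9, -1.1, -2.7]
gripper_width: 0.178
```

>>> carry_out(rows=[[[0,0,0,0,0,-0.08,0],[0,0,0,0,0,-0.08,0],[0,0,0,0,0,0,0]]])

```text
time: 8.15
tool_pos: [0.5723, 0.0435, 0.2149]
tool_rot: [-0.478, 0.477, -0.521, 0.522]
contact_force: [0.7, 0.0, -2.9]
gripper_width: 0.177
```

Run:
```python
from h import *
s=state(); print(s['tool_pos'],s['contact_force'],s['ft_torque'],s['gripper_width'])
_,a=snap('scene','sc8');_,b=snap('side','sd8')
cv2.imwrite('pics/c8.png',np.hstack([cv2.resize(a[145:245,300:360],None,fx=6,fy=6,interpolation=2),cv2.resize(b[140:240,280:350],None,fx=6,fy=6,interpolation=2)]))
```

```text
[0.5723103  0.04345793 0.21485984] [ 0.70237805  0.03294107 -2.91775238] [-0.11683403 -0.09126444  0.03665221] 0.17718918067687062
```

View pics/c8.png

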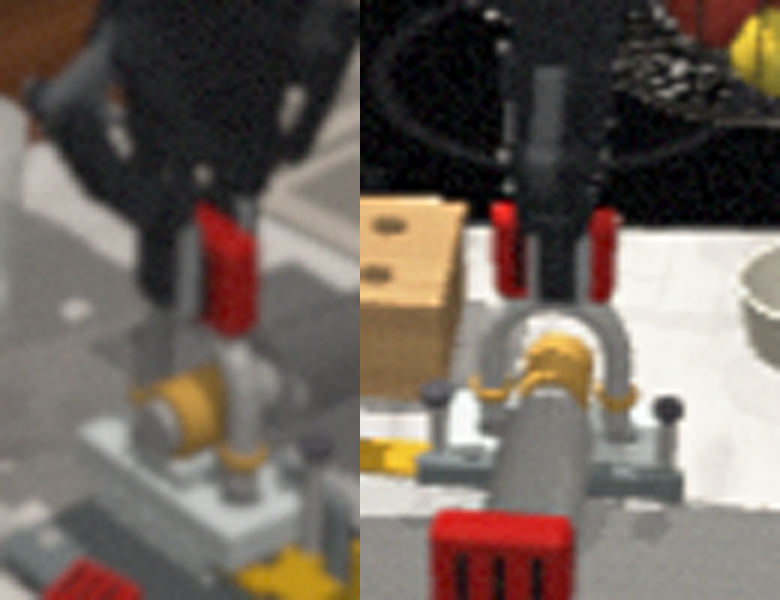

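>>> carry_out(rows=[[[0,0,0,0,0,-0.05,0],[0,0,0,0,0,-0.05,0],[0,0,0,0,0,0,0]]])

```text
time: 8.55
tool_pos: [0.5727, 0.0434, 0.2118]
tool_rot: [-0.478, 0.477, -0.521, 0.522]
contact_force: [0.2, 0.2, -3.2]
gripper_width: 0.179
```

>>> carry_out(rows=[[[0,0,0,0,0,-0.05,0],[0,0,0,0,0,-0.05,0],[0,0,0,0,0,0,0]]])

```text
time: 8.85
tool_pos: [0.5729, 0.0433, 0.208]
tool_rot: [-0.478, 0.477, -0.521, 0.522]
contact_force: [0.4, 0.0, -3.7]
gripper_width: 0.181
```

>>> carry_out(rows=[[[0,0,0,0,0,-0.05,0],[0,0,0,0,0,-0.05,0],[0,0,0,0,0,0,0]]])

```text
time: 9.15
tool_pos: [0.5732, 0.0433, 0.2048]
tool_rot: [-0.479, 0.476, -0.52, 0.523]
contact_force: [0.6, 0.2, 0.3]
gripper_width: 0.18
```

>>> carry_out(rows=[[[0,0,0,0,0,-0.05,0],[0,0,0,0,0,0,0]]])

```text
time: 9.35
tool_pos: [0.5728, 0.0434, 0.2019]
tool_rot: [-0.478, 0.477, -0.521, 0.522]
contact_force: [0.2, -0.7, -0.9]
gripper_width: 0.179
```

Run:
```python
from h import *
s=state(); print(s['tool_pos'],s['contact_force'],s['ft_torque'],s['gripper_width'])
_,a=snap('scene','sc9');_,b=snap('side','sd9')
cv2.imwrite('pics/c9.png',np.hstack([cv2.resize(a[145:245,300:360],None,fx=6,fy=6,interpolation=2),cv2.resize(b[140:240,280:350],None,fx=6,fy=6,interpolation=2)]))
```

```text
[0.57282752 0.04335848 0.20190583] [ 0.23483669 -0.66529135 -0.93905063] [ 0.11107239 -0.19002929 -0.03214639] 0.17873877337989139
```

View pics/c9.png

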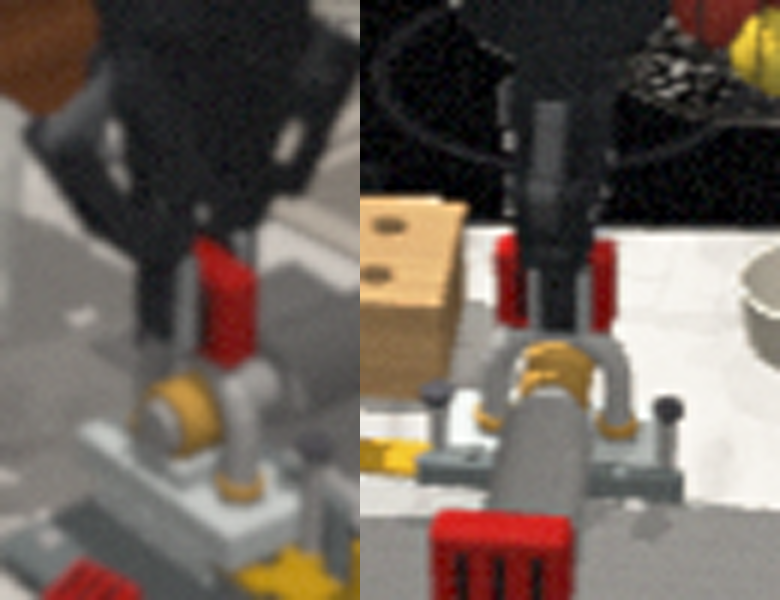

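>>> carry_out(rows=[[[0,0,0,0,0,-0.04,0],[0,0,0,0,0,0,0]]])

```text
time: 9.65
tool_pos: [0.5728, 0.0433, 0.2004]
tool_rot: [-0.478, 0.477, -0.521, 0.522]
contact_force: [0.9, -0.1, -1.2]
gripper_width: 0.182
```

>>> carry_out(rows=[[[0,0,0,0,0,-0.03,0],[0,0,0,0,0,0,0]]])

```text
time: 9.85
tool_pos: [0.573, 0.0433, 0.1995]
tool_rot: [-0.478, 0.477, -0.521, 0.522]
contact_force: [0.8, 1.1, -0.1]
gripper_width: 0.179
```

>>> carry_out(rows=[[[0,0,0,0,0,-0.03,0],[0,0,0,0,0,0,0]]])

```text
time: 10.05
tool_pos: [0.5732, 0.0433, 0.1995]
tool_rot: [-0.479, 0.477, -0.521, 0.522]
contact_force: [-2.0, 0.5, 3.5]
gripper_width: 0.179
```

>>> carry_out(rows=[[[0,0,0,0,0,-0.02,0],[0,0,0,0,0,0,0]]])

```text
time: 10.25
tool_pos: [0.5732, 0.0433, 0.1994]
tool_rot: [-0.478, 0.477, -0.521, 0.522]
contact_force: [-2.9, 0.4, 7.6]
gripper_width: 0.175
```

>>> carry_out(rows=[[[0,0,0,0,0,-0.02,0],[0,0,0,0,0,0,0]]])

```text
time: 10.45
tool_pos: [0.5733, 0.0433, 0.1994]
tool_rot: [-0.478, 0.477, -0.521, 0.522]
contact_force: [-6.1, 0.2, 12.4]
gripper_width: 0.177
```

Run:
```python
from h import *
s=state(); print(s['tool_pos'],s['contact_force'],s['ft_torque'],s['gripper_width'])
_,a=snap('scene','sc10');_,b=snap('side','sd10')
cv2.imwrite('pics/c10.png',np.hstack([cv2.resize(a[175:245,310:360],None,fx=8,fy=8,interpolation=2),cv2.resize(b[180:240,280:330],None,fx=8,fy=9.333,interpolation=2)]))
```

```text
[0.57325009 0.04329413 0.19936344] [-6.09664684  0.24653421 12.39316949] [0.03816226 1.0468376  0.02547514] 0.1771185717201455
```

View pics/c10.png

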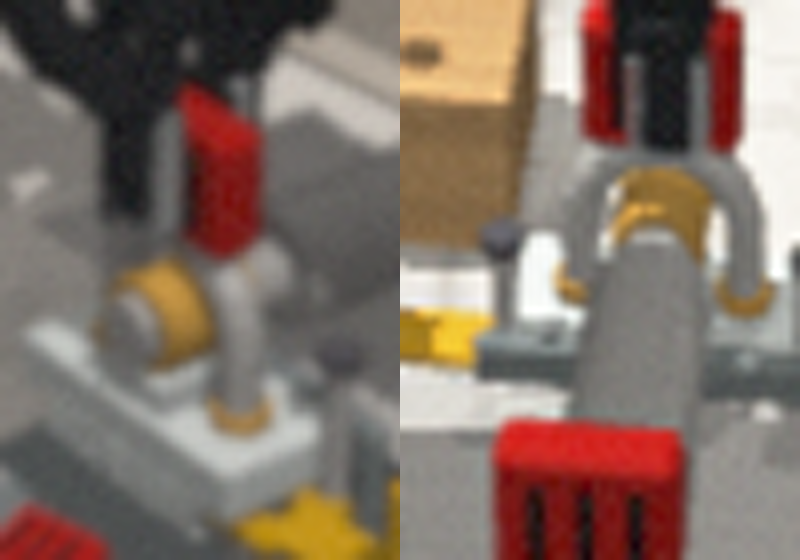

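>>> carry_out(rows=[[[0,0,0,-0.03,0,0,0],[0,0,0,0,0,0,0]]])

```text
time: 10.75
tool_pos: [0.5729, 0.0433, 0.1994]
tool_rot: [-0.479, 0.476, -0.52, 0.523]
contact_force: [-0.5, 0.4, 9.2]
gripper_width: 0.179
```

>>> carry_out(rows=[[[0,0,0,-0.03,0,0,0],[0,0,0,0,0,0,0]]])

```text
time: 10.95
tool_pos: [0.5723, 0.0432, 0.1995]
tool_rot: [-0.48, 0.475, -0.519, 0.524]
contact_force: [1.6, 0.3, 6.7]
gripper_width: 0.176
```

Run:
```python
from h import *
s=state(); print(s['tool_pos'],s['contact_force'],s['ft_torque'],s['gripper_width'])
print(R.from_quat(np.r_[s['tool_rot'][1:],s['tool_rot'][0]]).as_matrix().round(4))
```

```text
[0.57234542 0.04324669 0.19950519] [1.5791761  0.31440898 6.74048255] [ 0.21478438 -0.21811281 -0.02261149] 0.1762826969208127
[[-8.810e-02  9.600e-03  9.961e-01]
 [-9.961e-01 -1.000e-04 -8.810e-02]
 [-7.000e-04 -1.000e+00  9.600e-03]]
```

>>> carry_out(rows=[[[0,0.1,0,0.01,0,0,0],[0,0,0,0,0,0,0]]])

```text
time: 11.15
tool_pos: [0.573, 0.0433, 0.1995]
tool_rot: [-0.478, 0.477, -0.521, 0.522]
contact_force: [3.1, 0.7, 6.4]
gripper_width: 0.178
```

>>> carry_out(rows=[[[0,0,0,0,0,-0.015,0],[0,0,0,0,0,0,0]]])

```text
time: 11.35
tool_pos: [0.5731, 0.0433, 0.1994]
tool_rot: [-0.478, 0.477, -0.521, 0.522]
contact_force: [1.8, 0.8, 7.8]
gripper_width: 0.179
```

Run:
```python
from h import *
s=state(); print(s['tool_pos'],s['contact_force'],s['ft_torque'],s['gripper_width'])
print(R.from_quat(np.r_[s['tool_rot'][1:],s['tool_rot'][0]]).as_matrix().round(4))
```

```text
[0.57308611 0.04325758 0.19941639] [1.80576519 0.76075622 7.79073806] [ 0.17236132 -0.19560256  0.02732671] 0.17882277572218724
[[-8.800e-02  3.300e-03  9.961e-01]
 [-9.961e-01 -0.000e+00 -8.800e-02]
 [-2.000e-04 -1.000e+00  3.300e-03]]
```

>>> carry_out(rows=[[[0,0,0,0,0,-0.02,0],[0,0,0,0,0,0,0]]])

```text
time: 11.55
tool_pos: [0.5731, 0.0433, 0.1994]
tool_rot: [-0.478, 0.477, -0.521, 0.522]
contact_force: [-1.4, 0.7, 11.9]
gripper_width: 0.18
```

Run:
```python
from h import *
s=state(); print(s['tool_pos'],s['contact_force'],s['ft_torque'],s['gripper_width'])
s,im=snap('wrist','w11');np.save('s11.npy',s,allow_pickle=True)
cv2.imwrite('pics/w11a.png',cv2.resize(im[120:350,230:420],None,fx=2.6,fy=2.6,interpolation=2))
```

```text
[0.57314995 0.04326072 0.19937954] [-1.43057339  0.65599817 11.86402598] [0.09560279 0.11222255 0.04285403] 0.18029185195472147
```

View pics/w11a.png

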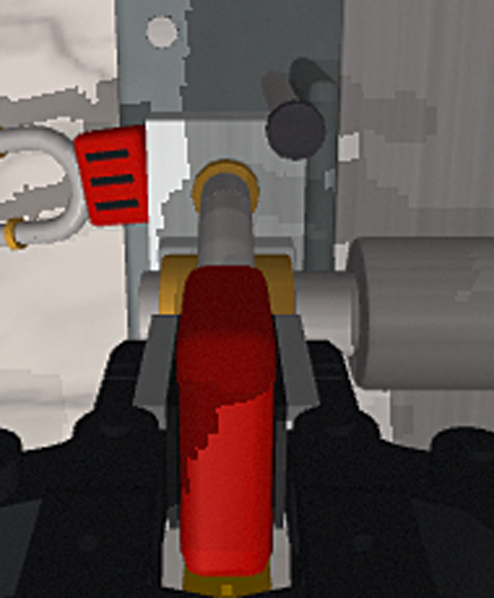

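>>> carry_out(rows=[[[0,0,0,0,0,0.025,0],[0,0,0,0,0,0,0],[0,0,0,0,0,0,40],[0,0,0,0,0,0,60],[0,0,0,0,0,0,60]]])

```text
time: 12.1
tool_pos: [0.5704, 0.0433, 0.1955]
tool_rot: [0.476, -0.479, 0.523, -0.52]
contact_force: [0.1, -0.4, -0.0]
gripper_width: 0.682
```

>>> carry_out(rows=[[[0,0,0,0,0,0,60],[0,0,0,0,0,0.6,60],[0,0,0,0,0,0.8,60],[0,0,0,0,0,0.8,60],[0,0,0,0,0,0,60]]])

```text
time: 12.6
tool_pos: [0.573, 0.0432, 0.2902]
tool_rot: [-0.479, 0.476, -0.52, 0.523]
contact_force: [0.3, 0.9, 1.3]
gripper_width: 0.702
```

Run:
```python
from h import *
s,im=snap('wrist','w12');print(s['tool_pos'],s['contact_force'],s['gripper_width']);np.save('s12.npy',s,allow_pickle=True)
_,a=snap('scene','sc12');_,b=snap('side','sd12')
cv2.imwrite('pics/c12.png',np.hstack([cv2.resize(a[175:250,310:375],None,fx=6.4,fy=6.4,interpolation=2),cv2.resize(b[160:235,280:340],None,fx=6.4,fy=6.4,interpolation=2)]))
```

```text
[0.57299841 0.04319884 0.29017521] [0.33708542 0.92040768 1.26770712] 0.7015297544845414
```

View pics/w12.png

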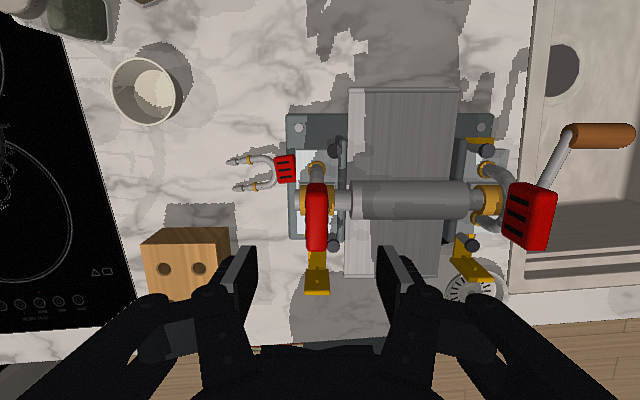

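View pics/c12.png

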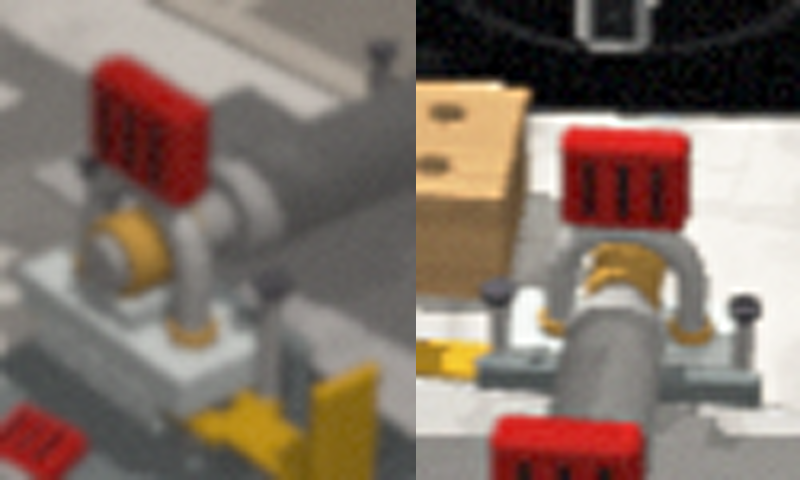

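Run:
```python
from h import *
A=pose('scene');B=pose('side');s=np.load('s12.npy',allow_pickle=True).item();P=pose('wrist',s)
a=lambda x,y:(310+x/6.4,175+y/6.4);b=lambda x,y:(280+(x-416)/6.4,160+y/6.4)
print('grip',tri([(A,a(150,131)),(B,b(626,180))]))
im=cv2.imread('pics/w12.png');cv2.imwrite('pics/w12a.png',cv2.resize(im[140:310,260:380],None,fx=3.5,fy=3.5,interpolation=2))
print(R.from_quat(np.r_[s['tool_rot'][1:],s['tool_rot'][0]]).as_matrix().round(4))
```

```text
grip (array([0.57065029, 0.04266009, 0.14079006]), [array([-0.5, -0.4]), array([-0.5,  0.4])])
[[-8.790e-02  6.000e-03  9.961e-01]
 [-9.961e-01 -6.000e-04 -8.790e-02]
 [ 1.000e-04 -1.000e+00  6.000e-03]]
```

View pics/w12a.png

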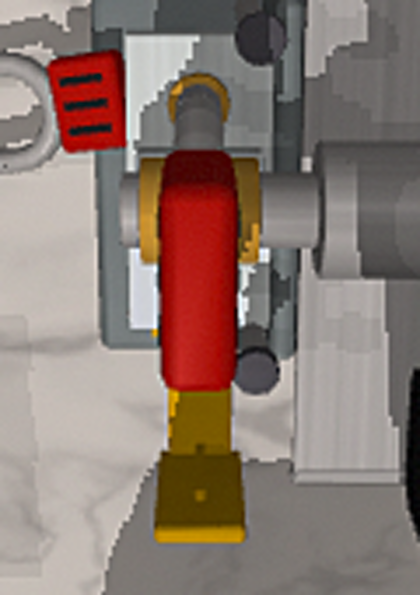

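Run:
```python
from h import *
A=pose('scene');B=pose('side');s=np.load('s12.npy',allow_pickle=True).item();P=pose('wrist',s)
w=lambda x,y:(260+x/3.5,140+y/3.5)
for z in (.098,.100,.102):print(onz(P,w(155,541),z),onz(P,w(200,541),z),onz(P,w(245,541),z))
a=lambda x,y:(310+x/6.4,175+y/6.4)
print(tri([(A,a(314,390)),(P,w(155,541))]),tri([(A,a(380,362)),(P,w(245,541))]))
u=np.array([np.cos(np.radians(-5)),np.sin(np.radians(-5))]); print('nominal tab line y at x=.474:', .0433+(.474-.5697)*np.tan(np.radians(-5)))
```

```text
[0.47269519 0.06439346 0.098     ] [0.47157082 0.05168366 0.098     ] [0.47044638 0.03897314 0.098     ]
[0.47400529 0.06418578 0.1       ] [0.4728895 0.051573  0.1      ] [0.47177365 0.03895951 0.1       ]
[0.47531539 0.06397809 0.102     ] [0.47420818 0.05146234 0.102     ] [0.47310092 0.03894588 0.102     ]
(array([0.47473716, 0.06458819, 0.10041621]), [array([ 0.3, -0.1]), array([-0.5, -0.4])]) (array([0.47168214, 0.03899559, 0.09980891]), [array([ 0., -0.]), array([-0., -0.])])
nominal tab line y at x=.474: 0.05167266509943093
```

>>> carry_out(rows=[[[0,0.05,0,-0.83,0.07,0,0],[0,0,0,-0.83,0.07,0,0],[0,0,0,-0.83,0.07,0,0],[0,0,0,-0.83,0.07,0,0],[0,0,0,0,0,-0.6,0]]])

```text
time: 13.25
tool_pos: [0.4366, 0.0549, 0.2616]
tool_rot: [0.477, -0.478, 0.522, -0.521]
contact_force: [0.9, 0.2, 0.5]
gripper_width: -0.0
```

>>> carry_out(rows=[[[0,0,0,0,0,-0.9,0],[0,0,0,0,0,-0.9,0],[0,0,0,0,0,-0.9,0],[0,0,0,0,0,-0.2,0],[0,0,0,0,0,0,0]]])

```text
time: 13.75
tool_pos: [0.4363, 0.0546, 0.1418]
tool_rot: [0.474, -0.481, 0.525, -0.518]
contact_force: [-0.1, 0.1, 0.5]
gripper_width: -0.003
```

Run:
```python
from h import *
s,im=snap('wrist','w13');print(s['tool_pos'],s['contact_force'],s['gripper_width']);np.save('s13.npy',s,allow_pickle=True)
print(R.from_quat(np.r_[s['tool_rot'][1:],s['tool_rot'][0]]).as_matrix().round(4))
_,a=snap('scene','sc13');_,b=snap('side','sd13')
cv2.imwrite('pics/c13.png',np.hstack([cv2.resize(a[175:275,310:375],None,fx=5,fy=5,interpolation=2),cv2.resize(b[140:240,250:340],None,fx=5,fy=5,interpolation=2)]))
```

```text
[0.43628187 0.05458417 0.14181625] [-0.07506257  0.05732912  0.46199012] -0.0033020402794042445
[[-8.790e-02 -1.290e-02  9.960e-01]
 [-9.961e-01  3.000e-04 -8.790e-02]
 [ 9.000e-04 -9.999e-01 -1.290e-02]]
```

View pics/w13.png

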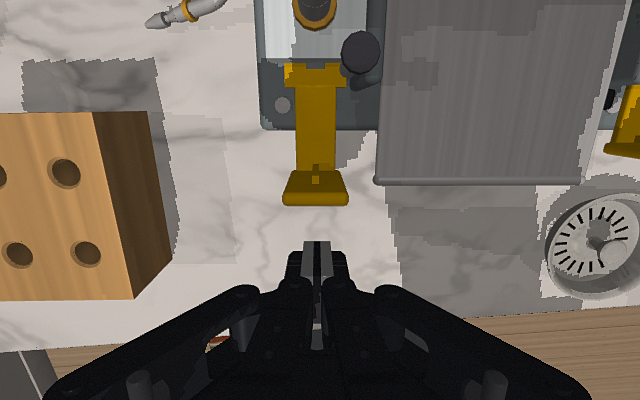

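View pics/c13.png

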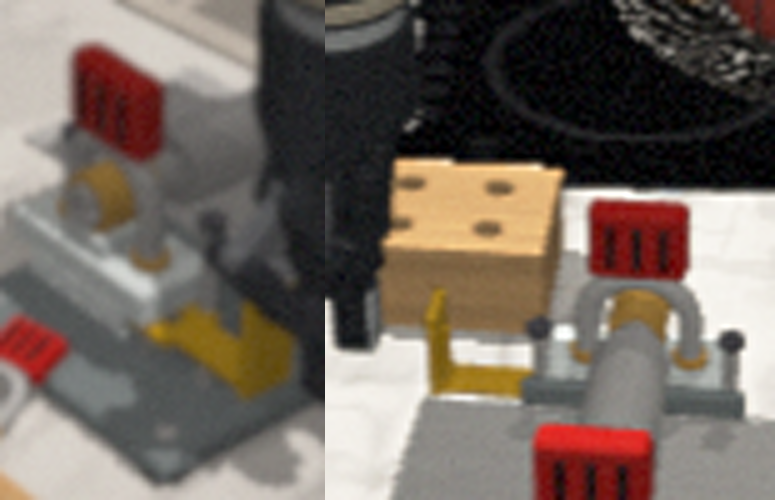

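>>> carry_out(rows=[[[0,0,0,0.25,-0.02,0,0],[0,0,0,0.2,-0.02,0,0],[0,0,0,0.05,0,0,0],[0,0,0,0,0,0,0]]])

```text
time: 14.3
tool_pos: [0.4589, 0.0528, 0.1448]
tool_rot: [0.476, -0.479, 0.523, -0.52]
contact_force: [-0.2, -1.0, 0.1]
gripper_width: -0.0
```

>>> carry_out(rows=[[[0,0,0,0.05,0,0,0],[0,0,0,0.05,-0.01,0,0],[0,0,0,0.05,0,0,0],[0,0,0,0,0,0,0]]])

```text
time: 14.7
tool_pos: [0.4639, 0.0524, 0.1441]
tool_rot: [0.475, -0.48, 0.523, -0.52]
contact_force: [-1.7, -0.3, -0.3]
gripper_width: 0.004
```

>>> carry_out(rows=[[[0,0,0,0.05,0,0,0],[0,0,0,0.05,-0.01,0,0],[0,0,0,0,0,0,0]]])

```text
time: 15.0
tool_pos: [0.4681, 0.0521, 0.1441]
tool_rot: [0.476, -0.479, 0.523, -0.52]
contact_force: [-1.2, 0.2, -1.9]
gripper_width: 0.0
```

>>> carry_out(rows=[[[0,0,0,0.05,0,0,0],[0,0,0,0.05,-0.01,0,0],[0,0,0,0,0,0,0]]])

```text
time: 15.3
tool_pos: [0.4722, 0.0518, 0.1441]
tool_rot: [0.476, -0.479, 0.523, -0.52]
contact_force: [-0.3, 1.3, -1.3]
gripper_width: -0.001
```

>>> carry_out(rows=[[[0,0,0,0.05,0,0,0],[0,0,0,0.03,0,0,0],[0,0,0,0,0,0,0]]])

```text
time: 15.6
tool_pos: [0.4755, 0.0516, 0.1443]
tool_rot: [0.476, -0.479, 0.523, -0.52]
contact_force: [-1.0, -0.6, -0.8]
gripper_width: -0.0
```

>>> carry_out(rows=[[[0,0,0,0.03,0,0,0],[0,0,0,0,0,0,0]]])

```text
time: 15.8
tool_pos: [0.4764, 0.0516, 0.1443]
tool_rot: [0.475, -0.48, 0.523, -0.52]
contact_force: [-3.2, -1.5, 0.1]
gripper_width: 0.0
```

>>> carry_out(rows=[[[0,0,0,0.03,0,0,0],[0,0,0,0,0,0,0]]])

```text
time: 16.0
tool_pos: [0.4766, 0.0516, 0.1442]
tool_rot: [0.475, -0.481, 0.524, -0.519]
contact_force: [-9.5, -2.0, 4.3]
gripper_width: -0.001
```

>>> carry_out(rows=[[[0,0,0,0.03,0,0,0],[0,0,0,0,0,0,0]]])

```text
time: 16.2
tool_pos: [0.4768, 0.0517, 0.1442]
tool_rot: [0.474, -0.482, 0.525, -0.518]
contact_force: [-14.2, -1.6, 8.2]
gripper_width: 0.002
```

>>> carry_out(rows=[[[0,0,0,-0.1,0,0,0],[0,0,0,-0.4,0.03,0,0],[0,0,0,-0.5,0.04,0,0],[0,0,0,0,0,0.7,0],[0,0,0,0,0,0.9,0]]])

```text
time: 16.7
tool_pos: [0.4377, 0.0547, 0.2073]
tool_rot: [0.475, -0.48, 0.524, -0.519]
contact_force: [1.0, 0.1, -0.6]
gripper_width: 0.001
```

>>> carry_out(rows=[[[0,0,0,-0.3,0,0.9,0],[0,0,0,-0.3,0,0.9,0],[0,0,0,0.6,-0.1,0.6,0],[0,0,0,0.5,-0.1,0,0],[0,0,0,0,0,0,0]]])

```text
time: 17.2
tool_pos: [0.461, 0.0462, 0.3064]
tool_rot: [0.477, -0.478, 0.522, -0.521]
contact_force: [-0.2, -0.0, 0.2]
gripper_width: 0.001
```

Run:
```python
from h import *
s,im=snap('wrist','w14');print(s['time'],s['tool_pos'],s['contact_force'],s['gripper_width']);np.save('s14.npy',s,allow_pickle=True)
_,a=snap('scene','sc14');_,b=snap('side','sd14')
cv2.imwrite('pics/c14.png',np.hstack([cv2.resize(a[175:275,310:375],None,fx=5,fy=5,interpolation=2),cv2.resize(b[140:240,250:340],None,fx=5,fy=5,interpolation=2)]))
```

```text
17.2 [0.46096758 0.04624101 0.30641239] [-0.18834607 -0.02681187  0.17387387] 0.001096530919785515
```

View pics/w14.png

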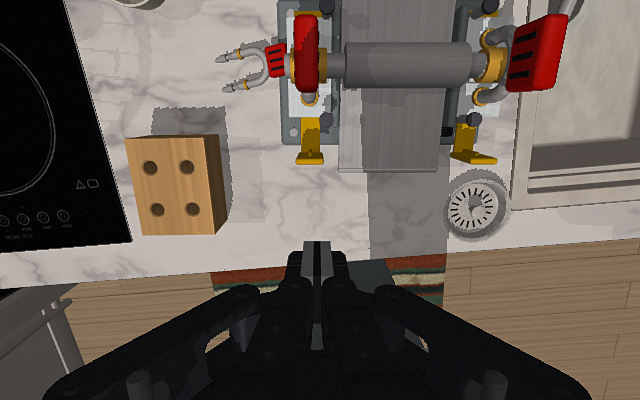

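View pics/c14.png

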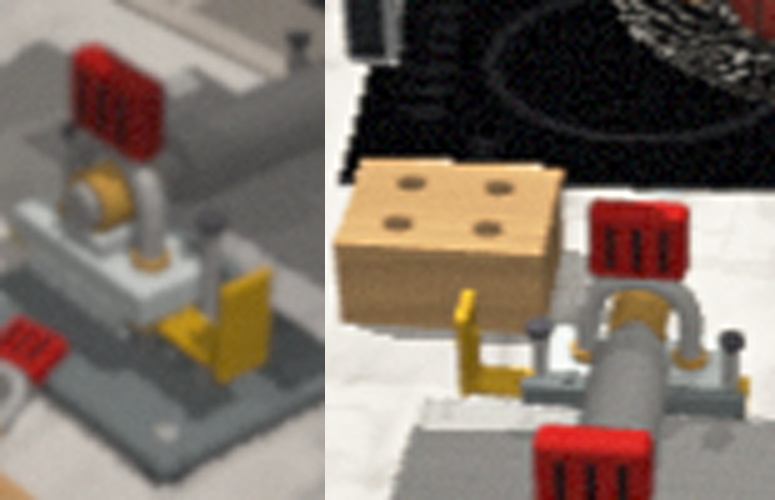

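```bash
python3 -c "
from h import *
print(job_done())"
```

```text
the job is handed in; nothing more can be done
None
```

The keeper is in the left bearing with its collars on the flange. The yellow slide is pushed back to its stop, the robot is clear of everything, and I handed in the job at about 17 s.

- **Keeper:** I took the keeper from the block and lowered its legs either side of the shaft into both holes. I pressed until it met a firm stop, at most about 15 N including the keeper's weight. At the stop the hand height put the flange at about 76 mm, and the cameras gave about 75 mm. After release the camera measured its grip at 141 mm, against 142 mm for the keeper already in the right bearing.
- **Slide:** The tool advanced about 14 to 15 mm after touching the tab, against about 2 N, then met a firm stop at about 16 N. The side view shows the tab about 13 mm further back, with the slide's rear end showing behind the flange. The keeper did not move.
- **Checks that disagreed:** The fixed cameras and the wrist camera differed by 1 to 2 mm on where the keeper was. The sideways push during pressing reached 6 N until I shifted the keeper slightly.
- **Small look-alike keeper:** It stood beside the sheeter in the first picture but was lying down by the next look, about 2 s later. The gripper was about 0.3 m up and well clear, so I believe it fell on its own. I left it where it lay.
- **Bystanders:** I did not touch any of the other things on the worktop. I compared no positions afterwards; only some of them are in the last pictures.

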